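Seat the blue filter in its cell and close the clip

ROBOT

A 6-joint arm with a two-finger parallel gripper is mounted at the origin on a cart in front of the work surface, level with it; the furniture and walls round the work are solid. World frame = base frame: x ahead of the robot, y to its left, z up, the work surface at z = 0. Lengths are in m, angles in rad, forces in N, time in s.
With the tool pointing down it reaches from about 0.35 to 0.85 m from the base axis. Payload 8.1 kg.
Tool frame: the origin (TCP) lies on the centre line of the jaws, within the pads' length; the fingertips stand 22 mm ahead of it and the grasp point (between the pads) lies 3 mm ahead of it; x points along the fingers, z is the direction in which the jaws open and shut, and the axes are right-handed (so a half turn about x gives the same grasp; the last joint's range is limited). The gripper opens to 85 mm and grips with 20 to 120 N. Pads are 22 mm wide; open, the fingers measure 114 mm over their backs; the gripper's body (76 mm by 85 mm) begins 54 mm behind the grasp point. The pads swing forward as they close: fully open they stand 13 mm farther back than shut.
Start: joints at [1.112, 0.13, 1.488, -0, 1.523, -0.085], TCP at [0.219, 0.559, 0.253] pointing down, gripper open.
Joint ranges: [-2.96, 2.96], [-0.89, 2.26], [0.02, 2.5], [-1.34, 4.48], [0, 2.73], [-2.66, 2.66]. Speed limits (rad/s): [2.39, 2.39, 2.79, 3.14, 3.14, 3.14].

INTERFACE

Orientations are given as a unit quaternion [w, x, y, z].
In Python, from rig import observe, get_image, camera_info, job_done gives the robot as it stands.
- The arm moves only by the tool step_arm, never from a script. Its arguments are lists of equal length, an entry for each row: "dp": the shift along the tool's x, y, z in m, a list of three; "twist": the turn, a rotation vector about the tool's x, y, z in rad, a list of three. A call has 1 to 5 rows; each row shifts and turns the pose as measured when the row begins, along the tool's axes as they then stand; what a row does not reach is not made up. A row lasts 1/10 s, in which the tool goes at most 50 mm and 8.59 degrees, less where a joint would pass 70% of its speed; a pose out of reach is approached as far as the arm can. A call is refused whole if a number of a shift passes 0.05 or a number of a turn 0.15, either way. A call with a gripper value outside its range is refused whole. "jaw" is the opening, from -1 (shut) to 1 (fully open), so that 0 is half open, set as the call begins (left out, the last holds). The fingers move at their own pace and stop on an object; the grip force is fixed at half the most. Time passes only in rows, so rows that do not move let the fingers close. It gives the time, the measured TCP pose, the force and the opening at its end, in the units of the state.
- observe(): the state, without advancing time (a new reading comes with each control period).
- get_image(name): name is "scene" or "top"; returns (picture, depth): 400x640x3 uint8, blue, green, red; 400x640 float32, m along the optical axis (not along the pixel's ray), 0 where there is no reading.
- camera_info(name): a dict with "mtx" (3x3 intrinsics, pixels), "dist" ([k1, k2, p1, p2, k3] as OpenCV has them; the pictures are not rectified), "extrinsics" (4x4, takes a point from world to camera coordinates). Camera axes: x right, y down, z forward; pixel columns grow to the right and rows downward; lengths in m; the calibration is good to about 2 mm. A picture is of the moment at which its call begins. camera_info takes no time and is no camera call.
- job_done(): hands the job in, once; it reports no verdict.
The state is a dict: "t": time; "joint_pos": joint angles; "joint_vel": joint speeds; "tau": joint torques, N m; "ee_pos": TCP position; "orientation": TCP orientation; "force": force on the tool from outside, world axes, zero at the start; "moment": the same for the moment, N m; "finger_gap": finger opening in m.
Only numpy, scipy, OpenCV 4.12 (cv2) and the standard library are available. Lean on these libraries where they do the work, as an engineer would, in place of code of your own. Each camera call takes 0.05 s, during which the arm holds its last target.

TASK

Nudge the blue filter disc across the metal deck with the fingertips until it drops into the round recess and lies flat and flush there, then push the red post to swing the clip over it as far as it goes. Only push: do not pick the filter up. Leave the amber filter, the bottle and the forceps where they are.

Things in the scene. Friction and masses are not known exactly. Their poses are not given: they have to be found in the camera images.
- filter_holder: Filter cell fixed to the desk: a flat block 200 mm long (its x), 130 mm wide (its y), 26 mm high, with a bare metal deck that has no rim at its edges. Origin: centre of its underside, on the desk; z up. The recess lies towards its +x end; both filters start lying on the deck in its -x half, side by side across y. A tall analyser stands to its left (x over 0.56, y -0.08 to 0.18 m).
- filter_seat (a point): Centre of the recess floor, at [45, 0, 18] mm in the filter_holder frame (axes parallel to it). The recess is a round well of diameter 48 mm and 8 mm deep, open to the deck; its floor is flat, grey with a dark round window.
- blue_filter: Loose disc of blue glass in a black ring, diameter 44 mm, 8 mm thick, about 40 g, lying flat on the deck (its underside 26 mm above the desk). Origin: centre of its underside; z is its axis. In the recess it has 2 mm of play all round, its underside is at filter_seat and its top is level with the deck.
- amber_filter: The same kind of disc with amber (orange) glass, diameter 44 mm, 8 mm thick, lying on the deck beside the blue one, at least 18 mm clear of it. Origin: centre of its underside. It must stay where it lies. Which side each filter lies on varies.
- retaining_clip (a joint): Angle of the clip, a flat arm turning about the upright axis at clip_pivot. 0 = open: the arm points along +x of filter_holder, clear of the recess. The value grows as it turns clockwise seen from above; at its stop, 1.57 (closed), it points along -y of filter_holder, its end over the seated filter. Starts at 0 to 0.3 and stays where it is left; about 0.6 N at the post moves it.
- clip_pivot (a point): Axis of the clip on the deck surface, at [45, 48, 26] mm in the filter_holder frame. The pivot screw stands 9 mm above the deck. The clip's steel arm is 40 mm long, 13 mm wide, and lies 3 to 6 mm above the deck: it passes over a seated filter, but a filter that is not down blocks it.
- clip_post (a point): Mid-height of the clip's upright red post, 34 mm from the pivot axis. The post is round, 10 mm in diameter, from 6 to 28 mm above the deck; this point is 17 mm above the deck.
- stain_bottle: Loose white dropper bottle with a blue cap, 30 mm in diameter, 87 mm tall, upright beyond the holder. Origin: centre of its underside. Not to be disturbed.
- forceps: Loose steel forceps, 125 mm long (its y), 17 mm wide, 10 mm high, lying on the desk to the left of the holder. Origin: centre of its underside. Not to be used or disturbed.
There are look-alikes about, which are no part of the job. Leave any green or pink look-alike of the blue_filter alone.

How it is judged:
On the way, in this order (a step that is already met when the one before it is completed fails the run):
1. the blue filter lies flat and fully down in the recess while the clip is still open (horizontal distance between blue_filter and filter_seat below 0.004 m and z of blue_filter in the frame of filter_seat below 0.002 m and angle between blue_filter's own z axis and vertical below 0.06 rad and value of joint retaining_clip below 0.8 rad), for 0.2 s.
2. the clip is swung over the seated filter to its stop (horizontal distance between blue_filter and filter_seat below 0.004 m and z of blue_filter in the frame of filter_seat below 0.002 m and angle between blue_filter's own z axis and vertical below 0.06 rad and value of joint retaining_clip above 1.4 rad), for 0.2 s.
At the end, for the whole second after the job is handed in: The blue filter is at rest flat in the recess (centre within 4 mm of the recess centre, underside within 2 mm of its floor, tilt under 0.06 rad), the clip is closed over it (joint above 1.4 rad), and the amber filter is within 10 mm of where it lay (all of step 2 and linear speed of blue_filter below 0.01 m/s and distance of amber_filter from where it was at the start of the episode below 0.01 m); the robot touches nothing.
It fails at once if the blue filter is lifted (more than 8 mm above the deck) (z of blue_filter in the frame of filter_seat above 0.016 m).
It fails at once if the amber filter is moved 10 mm or more (distance of amber_filter from where it was at the start of the episode above 0.01 m).
It fails at once if the bottle is moved 15 mm or tipped (distance of stain_bottle from where it was at the start of the episode above 0.015 m or angle between stain_bottle's own z axis and vertical above 0.3 rad).
It fails at once if the forceps are moved 15 mm (distance of forceps from where it was at the start of the episode above 0.015 m).
It also fails if it takes over 53 s, if anything falls off the work surface, if the arm or the gripper's body presses on something with over 40 N, if the wrist force passes 120 N, or if a joint passes its speed limit or range.

## Working session

There is one attempt and no reset: what is moved stays moved. The work goes in short steps, Python scripts to look and compute and a tool call to move; the robot and the scene stay as the last step left them, time stands still between calls to the robot, and variables do not carry over. Pictures are saved under pics/ and viewed, and the job is handed in when it is done.

Besides the shell and the picture viewer there is one more tool, called as a command line: name --argument value ..., lists and objects as JSON in quotes. step_arm: Moves the arm, as the interface text tells. Its arguments: {"type":"object","properties":{"dp":{"type":"array","items":{"type":"array","items":{"type":"number"}}},"twist":{"type":"array","items":{"type":"array","items":{"type":"number"}}},"jaw":{"type":"number"}},"required":["dp","twist"]}

```bash
mkdir -p pics; ls; python3 - <<'E'
from rig import *
import cv2,numpy as np
print(observe())
for n in("scene","top"):
    p,d=get_image(n);cv2.imwrite(f"pics/{n}0.png",p);np.save(f"pics/{n}0d.npy",d);c=camera_info(n);print(n,c)
E
```

```text
pics
{'t': 0.0, 'joint_pos': array([ 1.11158699e+00,  1.31188739e-01,  1.48928747e+00,  1.60713902e-05,
        1.52299262e+00, -8.53762722e-02]), 'joint_vel': array([-0.00080733,  0.00041496, -0.00015627, -0.0029969 , -0.00119163,
        0.00011542]), 'tau': array([ 3.70067301e-04, -5.69380903e+01, -5.00552952e+01, -3.35176810e-04,
        1.46002381e-02,  7.05171004e-06]), 'ee_pos': array([0.2188453 , 0.55811619, 0.25222342]), 'orientation': array([ 0.58362517, -0.39869621,  0.58478656,  0.39805486]), 'force': array([-0.38153746, -0.71390684,  0.50742522]), 'moment': array([ 0.0090072 , -0.01683956, -0.02922761]), 'finger_gap': 0.0855070706763743}
scene {'mtx': array([[508.67412961,   0.        , 326.886934  ],
       [  0.        , 508.67412961, 193.03704697],
       [  0.        ,   0.        ,   1.        ]]), 'dist': array([0.01496818, 0.        , 0.        , 0.        , 0.        ]), 'extrinsics': array([[ 0.88704902, -0.46166172,  0.0035347 , -0.58053527],
       [-0.31241213, -0.60587876, -0.73164854,  0.1202757 ],
       [ 0.33991572,  0.64790384, -0.68167288,  0.84577671],
       [ 0.        ,  0.        ,  0.        ,  1.        ]])}
top {'mtx': array([[505.08424005,   0.        , 318.60636158],
       [  0.        , 505.08424005, 208.39465314],
       [  0.        ,   0.        ,   1.        ]]), 'dist': array([-0.05682966,  0.        ,  0.        ,  0.        ,  0.        ]), 'extrinsics': array([[ 0.00847744, -0.99992067, -0.0093162 , -0.1899346 ],
       [-0.99771124, -0.00783295, -0.06716339,  0.56814683],
       [ 0.06708508,  0.00986425, -0.9976985 ,  1.04667523],
       [ 0.        ,  0.        ,  0.        ,  1.        ]])}
```

View pics/scene0.png

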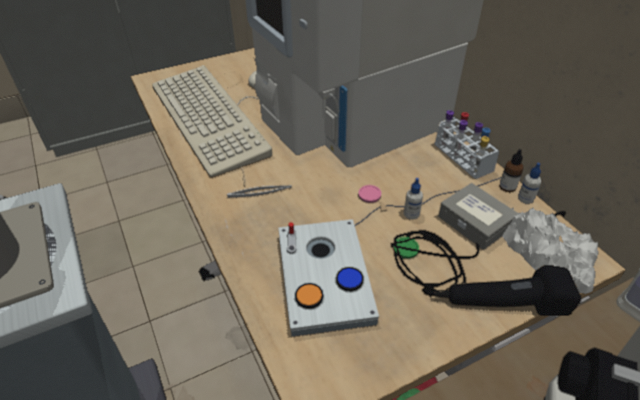

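View pics/top0.png

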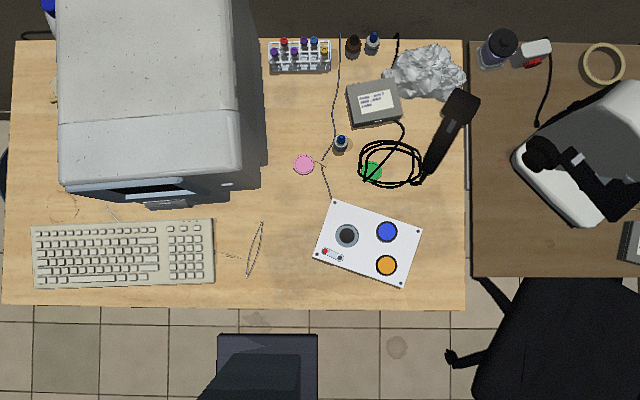

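The top view shows the holder at about (368,243), with the recess at (347,236), the red post at (324,251) and the pivot near (340,258). Candidates for the blue filter are the blue disc (387,231), amber (387,265), green (372,172, under the cable) and pink (304,165), plus blue caps at (341,142) and (372,38). I choose (387,231): it has blue glass and lies on the deck. I'll check it in a crop and measure.

```bash
cat > h.py <<'E'
import cv2,numpy as np
from rig import *
def ray(n,uv):
    c=camera_info(n);E=c["extrinsics"]
    q=cv2.undistortPoints(np.array(uv,float).reshape(-1,1,2),c["mtx"],c["dist"])[:,0]
    R,t=E[:3,:3],E[:3,3]
    return -R.T@t,(np.c_[q,np.ones(len(q))])@R
def onz(n,uv,z):
    o,d=ray(n,uv);return o+d*((z-o[2])/d[:,2])[:,None]
def proj(n,P):
    c=camera_info(n);E=c["extrinsics"]
    return cv2.projectPoints(np.array(P,float).reshape(-1,3),cv2.Rodrigues(E[:3,:3])[0],E[:3,3],c["mtx"],c["dist"])[0][:,0]
def blob(p,lo,hi,roi):
    hsv=cv2.cvtColor(p,cv2.COLOR_BGR2HSV);m=cv2.inRange(hsv,np.array(lo),np.array(hi))
    k=np.zeros_like(m);x0,y0,x1,y1=roi;k[y0:y1,x0:x1]=m[y0:y1,x0:x1]
    n,l,s,c=cv2.connectedComponentsWithStats(k)
    if n<2:return None
    i=1+s[1:,4].argmax();return c[i],s[i]
BL=((105,120,60),(130,255,255));AM=((8,120,100),(25,255,255));RD=((0,150,80),(6,255,255))
E
python3 - <<'E'
from h import *
for n,roi in(("top",(300,190,430,300)),("scene",(270,210,390,340))):
    p=cv2.imread(f"pics/{n}0.png")
    for nm,c,z in(("blue",BL,.034),("amber",AM,.034),("red",RD,.050)):
        b=blob(p,*c,roi);print(n,nm,b, onz(n,b[0],z) if b else 0)
    x0,y0,x1,y1=roi
    cr=cv2.resize(p[y0:y1,x0:x1],None,fx=4.5,fy=4.5,interpolation=cv2.INTER_CUBIC);cv2.imwrite(f"pics/{n}0c.png",cr)
E
```

```text
top blue (array([386.46530612, 231.15102041]), array([378, 223,  18,  18, 245], dtype=int32)) [[ 0.52249813 -0.32635045  0.034     ]]
top amber (array([386.10788382, 264.91701245]), array([378, 257,  17,  17, 241], dtype=int32)) [[ 0.4528743  -0.32565865  0.034     ]]
top red (array([324.5       , 250.28571429]), array([323, 249,   4,   4,  14], dtype=int32)) [[ 0.48221841 -0.19831877  0.05      ]]
scene blue (array([349.2525, 277.665 ]), array([337, 268,  25,  20, 400], dtype=int32)) [[ 0.52255159 -0.32816362  0.034     ]]
scene amber (array([308.73543689, 294.26699029]), array([297, 284,  25,  21, 412], dtype=int32)) [[ 0.45325937 -0.32725956  0.034     ]]
scene red (array([290.625 , 224.5625]), array([289, 223,   4,   5,  16], dtype=int32)) [[ 0.48321742 -0.1977417   0.05      ]]
```

View pics/top0c.png

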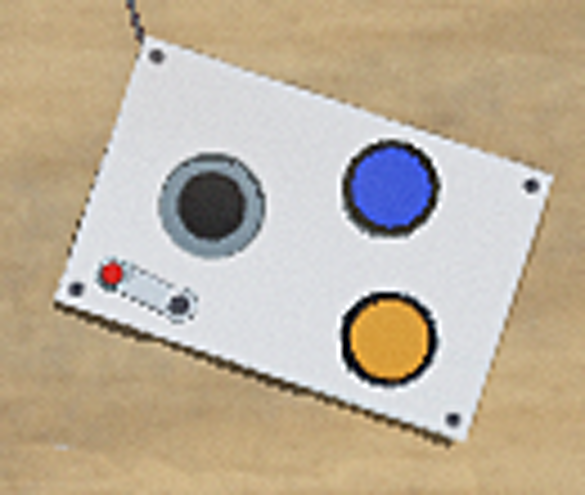

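View pics/scene0c.png

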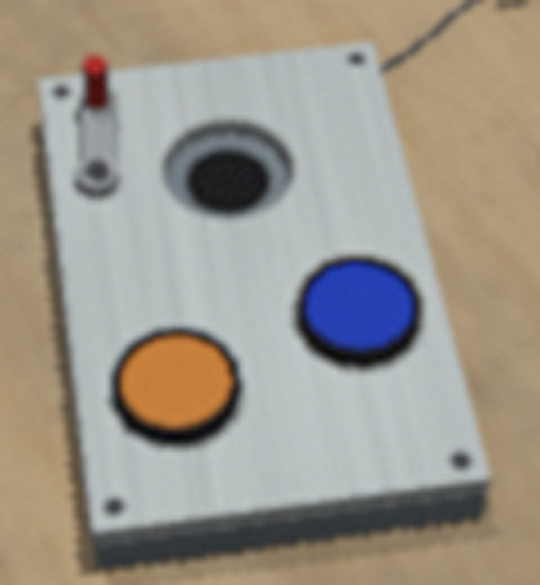

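The crops confirm blue: black-ringed blue glass on the deck at top crop (391,188), with amber at (389,338). Next, the holder pose.

```bash
python3 - <<'E'
from h import *
p=cv2.imread("pics/top0.png")
hsv=cv2.cvtColor(p,cv2.COLOR_BGR2HSV)
m=cv2.inRange(hsv,(0,0,190),(180,40,255));k=np.zeros_like(m);k[190:300,300:430]=m[190:300,300:430]
c=max(cv2.findContours(k,0,2)[0],key=cv2.contourArea)
def frame(C):
    # C: 4 pts world
    ctr=C.mean(0)
    return ctr
r=cv2.boxPoints(cv2.minAreaRect(c));print("px",r)
h=cv2.approxPolyDP(cv2.convexHull(c),4,True)[:,0];print(h)
W=onz("top",r,.026);print(W, W.mean(0))
e=W[np.r_[1:4,0]]-W;print(np.linalg.norm(e,axis=1),np.arctan2(e[:,1],e[:,0]))
# recess: grey annulus + dark window centre
lab=cv2.inRange(hsv,(0,0,0),(180,255,185));kk=np.zeros_like(m);kk[221:250,333:362]=lab[221:250,333:362]
n,l,s,cc=cv2.connectedComponentsWithStats(kk);i=1+s[1:,4].argmax();print("recess",cc[i],s[i],onz("top",cc[i],.026))
# scene: screws 4
scr=np.array([(61,91),(357,59),(461,461),(114,506)])/4.5+[270,210]
S=onz("scene",scr,.026);print("scene screws",S,S.mean(0))
scr=np.array([(76,289),(156,56),(531,186),(453,420)])/4.5+[300,190]
S=onz("top",scr,.026);print("top screws",S,S.mean(0))
d=S[0]+S[1]-S[2]-S[3];print(np.arctan2(d[1],d[0]))
E
```

```text
px [[311.58572 256.09137]
 [331.91574 197.27951]
 [423.11655 228.80573]
 [402.78653 287.61758]]
[[332 198]
 [422 229]
 [403 287]
 [312 255]]
[[ 0.46956185 -0.1715997   0.026     ]
 [ 0.59271923 -0.21306044  0.026     ]
 [ 0.52814575 -0.40399905  0.026     ]
 [ 0.40585322 -0.36135281  0.026     ]] [ 0.49907001 -0.287503    0.026     ]
[0.12994896 0.20156212 0.12951512 0.20016252] [-0.32473121 -1.89691124  2.8060558   1.24687696]
recess [346.69107551 235.19221968] [335 224  24  24 437] [[ 0.51361581 -0.24440054  0.026     ]]
scene screws [[ 0.47542742 -0.18310309  0.026     ]
 [ 0.58375362 -0.2201274   0.026     ]
 [ 0.52491992 -0.3942592   0.026     ]
 [ 0.41677398 -0.35741066  0.026     ]] [ 0.50021874 -0.28872509  0.026     ]
top screws [[ 0.47353721 -0.18260247  0.026     ]
 [ 0.58190716 -0.21889252  0.026     ]
 [ 0.52279217 -0.39326412  0.026     ]
 [ 0.41466547 -0.35694565  0.026     ]] [ 0.4982255  -0.28792619  0.026     ]
1.2445399162337216
```

```bash
cat > g.py <<'E'
import sys
from rig import observe
import numpy as np
from scipy.spatial.transform import Rotation as R
def st():
    o=observe();q=o["orientation"];r=R.from_quat([q[1],q[2],q[3],q[0]]);return o,r
def report(tgt=None,zyaw=None):
    o,r=st();M=r.as_matrix()
    print("t",round(o["t"],2),"p",o["ee_pos"].round(4),"F",o["force"].round(2),"gap",round(o["finger_gap"],4),"q",o["joint_pos"].round(2))
    print("x",M[:,0].round(3),"y",M[:,1].round(3),"z",M[:,2].round(3),"zyaw",np.arctan2(M[1,2],M[0,2]).round(3))
    if tgt is not None:
        print("dp tool",(M.T@(np.array(tgt)-o["ee_pos"])).round(4))
    if zyaw is not None:
        z=np.array([np.cos(zyaw),np.sin(zyaw),0]);x=np.array([0,0,-1.]);T=np.c_[x,np.cross(z,x),z]
        print("twist",(R.from_matrix(M.T@T)).as_rotvec().round(4))
if __name__=="__main__":
    a=[float(v) for v in sys.argv[1:]]
    report(a[:3] if len(a)>=3 else None,a[3] if len(a)>3 else None)
E
python3 g.py .40 .1 .22 0.108; python3 g.py .40 .1 .22 -3.034
```

```text
t 0.1 p [0.2188 0.5582 0.2523] F [-0.29 -0.27  0.08] gap 0.0855 q [ 1.11  0.13  1.49  0.    1.52 -0.09]
x [-0.001 -0.001 -1.   ] y [-0.931  0.365  0.   ] z [ 0.365  0.931 -0.002] zyaw 1.197
dp tool [ 0.0329 -0.3359 -0.3603]
twist [ 1.0891e+00 -1.6000e-03  8.0000e-04]
t 0.1 p [0.2188 0.5582 0.2523] F [-0.29 -0.27  0.08] gap 0.0855 q [ 1.11  0.13  1.49  0.    1.52 -0.09]
x [-0.001 -0.001 -1.   ] y [-0.931  0.365  0.   ] z [ 0.365  0.931 -0.002] zyaw 1.197
dp tool [ 0.0329 -0.3359 -0.3603]
twist [-2.0521e+00 -9.0000e-04 -1.8000e-03]
```

step_arm --dp '[[0.003, -0.034, -0.036], [0.003, -0.034, -0.036], [0.003, -0.034, -0.036], [0.003, -0.034, -0.036], [0.003, -0.034, -0.036]]' --twist '[[0, 0, 0], [0, 0, 0], [0, 0, 0], [0, 0, 0], [0, 0, 0]]' --jaw -0.34

```text
t: 0.6
ee_pos: [0.3094, 0.3275, 0.2325]
orientation: [0.58, -0.402, 0.585, 0.4]
force: [0.8, -0.6, 0.5]
finger_gap: 0.0284
```

step_arm --dp '[[0.003, -0.034, -0.036], [0.003, -0.034, -0.036], [0.003, -0.034, -0.036], [0.003, -0.034, -0.036], [0.003, -0.034, -0.036]]' --twist '[[0, 0, 0], [0, 0, 0], [0, 0, 0], [0, 0, 0], [0, 0, 0]]'

```text
t: 1.1
ee_pos: [0.4018, 0.0957, 0.217]
orientation: [0.579, -0.403, 0.585, 0.401]
force: [2.2, 0.3, -0.2]
finger_gap: 0.028
```

```bash
python3 g.py .41 -.15 .20 0.108
```

```text
t 1.1 p [0.4018 0.0957 0.217 ] F [ 2.23  0.28 -0.22] gap 0.028 q [ 0.11 -0.38  2.02 -0.01  1.5  -1.09]
x [-0.005 -0.006 -1.   ] y [-0.935  0.355  0.002] z [ 0.355  0.935 -0.008] zyaw 1.208
dp tool [ 0.0185 -0.0948 -0.2267]
twist [ 1.1003 -0.0083  0.0021]
```

step_arm --dp '[[0.003, -0.016, -0.042], [0.003, -0.022, -0.039], [0.003, -0.027, -0.036], [0.003, -0.031, -0.032], [0.003, -0.036, -0.028]]' --twist '[[0.138, 0, 0], [0.138, 0, 0], [0.138, 0, 0], [0.138, 0, 0], [0.138, 0, 0]]'

```text
t: 1.6
ee_pos: [0.3992, -0.1389, 0.2021]
orientation: [0.684, -0.175, 0.688, 0.171]
force: [1.7, -1.0, 0.1]
finger_gap: 0.0279
```

```bash
python3 g.py .526 -.36 .12 0.108
```

```text
t 1.6 p [ 0.3992 -0.1389  0.2021] F [ 1.66 -0.95  0.07] gap 0.0279 q [-0.45 -0.34  2.02 -0.01  1.46 -0.94]
x [-0.004 -0.006 -1.   ] y [-0.474  0.88  -0.003] z [ 0.88   0.474 -0.007] zyaw 0.494
dp tool [ 0.0829 -0.2545  0.0073]
twist [ 0.3862 -0.0062  0.0047]
```

step_arm --dp '[[0, -0.03, 0], [0, -0.03, 0], [0, -0.03, 0]]' --twist '[[0.128, 0, 0], [0.128, 0, 0], [0.128, 0, 0]]'

```text
t: 1.9
ee_pos: [0.4287, -0.2287, 0.2009]
orientation: [0.704, -0.033, 0.709, 0.029]
force: [-0.5, 0.0, 0.3]
finger_gap: 0.0281
```

```bash
python3 g.py .526 -.362 .10 0.108
```

```text
t 1.9 p [ 0.4287 -0.2287  0.2009] F [-0.47  0.02  0.35] gap 0.0281 q [-0.59 -0.15  1.86 -0.01  1.43 -0.68]
x [-0.006 -0.006 -1.   ] y [-0.088  0.996 -0.005] z [ 0.996  0.088 -0.007] zyaw 0.088
dp tool [ 0.1011 -0.1408  0.0858]
twist [-0.0196 -0.0068  0.0052]
```

step_arm --dp '[[0.015, -0.036, 0.021], [0.015, -0.036, 0.021], [0.015, -0.036, 0.021], [0.015, -0.036, 0.021], [0, 0, 0]]' --twist '[[-0.005, 0, 0], [-0.005, 0, 0], [-0.005, 0, 0], [-0.005, 0, 0], [0, -0.006, 0.005]]'

```text
t: 2.4
ee_pos: [0.5263, -0.3732, 0.1333]
orientation: [0.704, -0.034, 0.708, 0.036]
force: [-0.3, 0.8, -0.5]
finger_gap: 0.0284
```

```bash
python3 g.py .5264 -.3631 .065 0.108
python3 - <<'E'
from h import *
p,d=get_image("scene");cv2.imwrite("pics/s1.png",cv2.resize(p[130:380,220:470],None,fx=2.4,fy=2.4))
E
```

```text
t 2.4 p [ 0.5263 -0.3732  0.1333] F [-0.34  0.78 -0.55] gap 0.0284 q [-0.7   0.34  1.47 -0.    1.34 -0.8 ]
x [-0.005  0.003 -1.   ] y [-0.1    0.995  0.004] z [ 0.995  0.1   -0.005] zyaw 0.1
dp tool [0.0683 0.0098 0.0014]
twist [-0.0083 -0.0049 -0.0037]
```

View pics/s1.png

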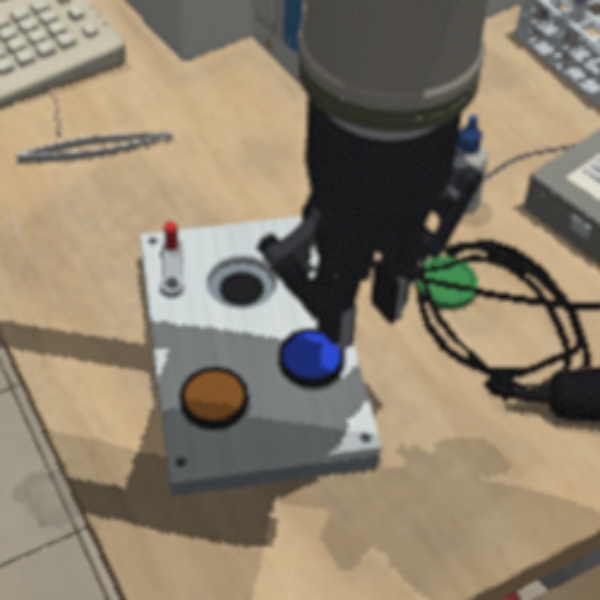

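The picture shows the gripper hovering above and behind blue (crop 312,355), with all discs unmoved. I'll descend in small steps and feel for the deck.

step_arm --dp '[[0.025, 0.003, 0.001], [0.022, 0.003, 0], [0, 0.002, 0]]' --twist '[[-0.008, -0.005, -0.004], [0, 0, 0], [0, 0, 0]]'

```text
t: 2.75
ee_pos: [0.526, -0.3635, 0.0889]
orientation: [0.707, -0.038, 0.705, 0.037]
force: [0.2, -0.6, -0.3]
finger_gap: 0.0281
```

```bash
python3 g.py .5264 -.3631 .065 0.108
python3 - <<'E'
from h import *
p,d=get_image("scene");cv2.imwrite("pics/s2.png",cv2.resize(p[210:330,280:430],None,fx=5,fy=5,interpolation=cv2.INTER_CUBIC))
E
```

```text
t 2.75 p [ 0.526  -0.3635  0.0889] F [ 0.21 -0.55 -0.31] gap 0.0281 q [-0.69  0.36  1.53  0.    1.25 -0.79]
x [ 0.003 -0.001 -1.   ] y [-0.107  0.994 -0.001] z [0.994 0.107 0.003] zyaw 0.107
dp tool [0.0239 0.0003 0.0004]
twist [-0.0007  0.0031  0.0013]
```

View pics/s2.png

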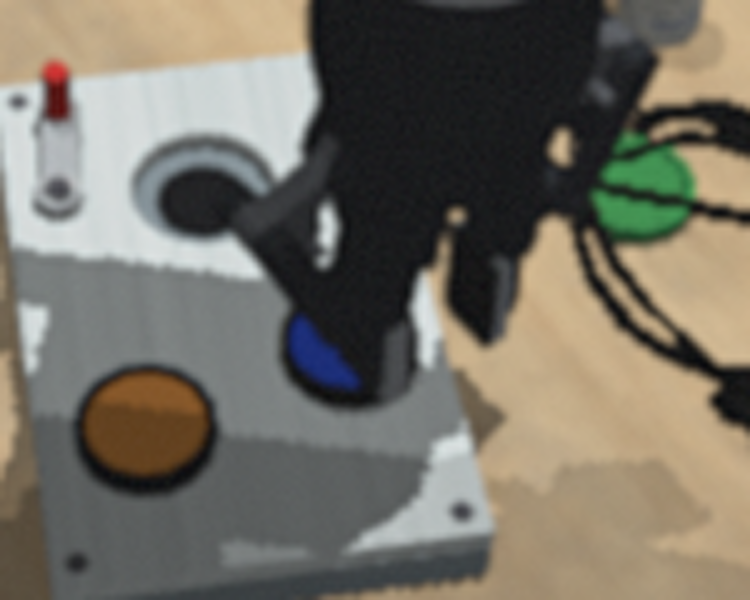

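```bash
python3 - <<'E'
from h import *
p=np.array([.526,-.3635]);h=np.array([-.107,.994]);z=np.array([.994,.107])
for tz in(.06,.067,.074):
  for s in(-1,1):
    for lat in(14,28):
      for f in(-11,11):
        w=np.r_[p+s*lat*z/1e3+f*h/1e3,tz]
        print(tz,s*lat,f,((proj("scene",w)[0]-[280,210])*5).round())
E
```

```text
0.06 -14 -11 [402. 413.]
0.06 -14 11 [358. 361.]
0.06 -28 -11 [363. 435.]
0.06 -28 11 [319. 383.]
0.06 14 -11 [479. 369.]
0.06 14 11 [434. 319.]
0.06 28 -11 [517. 348.]
0.06 28 11 [471. 299.]
0.067 -14 -11 [403. 398.]
0.067 -14 11 [359. 346.]
0.067 -28 -11 [364. 420.]
0.067 -28 11 [320. 368.]
0.067 14 -11 [481. 355.]
0.067 14 11 [435. 305.]
0.067 28 -11 [518. 333.]
0.067 28 11 [473. 284.]
0.074 -14 -11 [405. 383.]
0.074 -14 11 [360. 332.]
0.074 -28 -11 [365. 405.]
0.074 -28 11 [320. 353.]
0.074 14 -11 [482. 340.]
0.074 14 11 [437. 290.]
0.074 28 -11 [520. 318.]
0.074 28 11 [474. 269.]
```

step_arm --dp '[[0.015, 0, 0], [0.015, 0, 0], [0.004, 0, 0]]' --twist '[[0, 0.003, 0.001], [0, 0, 0], [0, 0, 0]]'

```text
t: 3.1
ee_pos: [0.5291, -0.3647, 0.0606]
orientation: [0.709, -0.041, 0.703, 0.036]
force: [0.2, 0.4, -0.2]
finger_gap: 0.0282
```

step_arm --dp '[[0.003, 0, 0], [0, 0, 0]]' --twist '[[0, 0, 0], [0, 0, 0]]'

```text
t: 3.3
ee_pos: [0.529, -0.3646, 0.057]
orientation: [0.709, -0.041, 0.704, 0.036]
force: [0.3, 0.7, 0.3]
finger_gap: 0.0282
```

```bash
python3 g.py .5264 -.3631 .050 0.108
python3 - <<'E'
from h import *
p,d=get_image("scene");cv2.imwrite("pics/s3.png",cv2.resize(p[210:330,280:430],None,fx=5,fy=5,interpolation=cv2.INTER_CUBIC))
E
```

```text
t 3.3 p [ 0.529  -0.3646  0.057 ] F [0.35 0.73 0.3 ] gap 0.0282 q [-0.68  0.4   1.54 -0.    1.19 -0.79]
x [ 0.007 -0.006 -1.   ] y [-0.108  0.994 -0.007] z [0.994 0.108 0.007] zyaw 0.109
dp tool [ 0.0069  0.0018 -0.0025]
twist [0.0007 0.0066 0.0071]
```

View pics/s3.png

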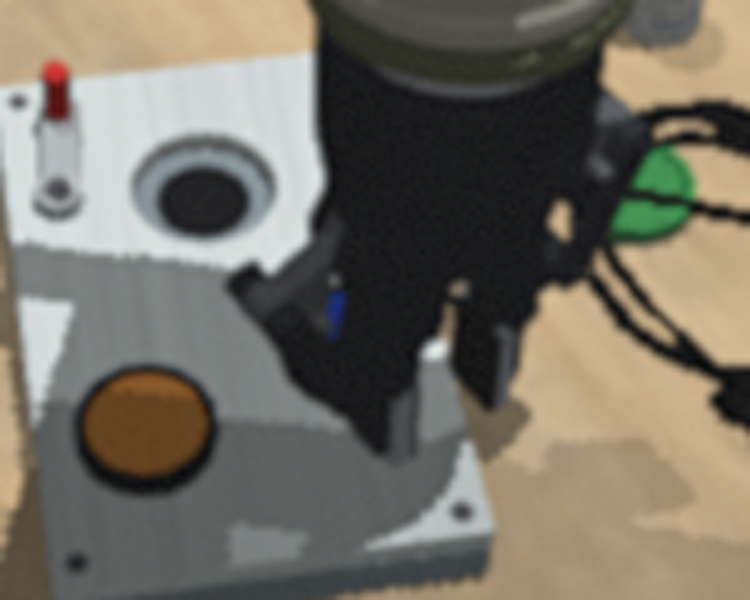

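Fingertips are behind blue, just above the deck (left tip at crop (390,455)); amber is clear. I'll go lower.

step_arm --dp '[[0.004, 0.001, -0.002], [0.001, 0, 0], [0, 0, 0]]' --twist '[[0, 0.006, 0.007], [0, 0, 0], [0, 0, 0]]'

```text
t: 3.65
ee_pos: [0.5276, -0.3646, 0.0531]
orientation: [0.707, -0.039, 0.705, 0.038]
force: [0.5, 0.6, -0.1]
finger_gap: 0.0278
```

```bash
python3 g.py .5264 -.3631 .050 0.108
```

```text
t 3.65 p [ 0.5276 -0.3646  0.0531] F [ 0.46  0.59 -0.09] gap 0.0278 q [-0.68  0.41  1.54  0.    1.19 -0.79]
x [ 0.002 -0.001 -1.   ] y [-0.108  0.994 -0.001] z [0.994 0.108 0.002] zyaw 0.108
dp tool [ 0.0031  0.0016 -0.001 ]
twist [0.0005 0.0017 0.0011]
```

step_arm --dp '[[0.002, 0, -0.001], [0, 0, 0]]' --twist '[[0, 0.002, 0], [0, 0, 0]]'

```text
t: 3.85
ee_pos: [0.5266, -0.3649, 0.0511]
orientation: [0.706, -0.039, 0.706, 0.038]
force: [0.2, 0.4, 0.4]
finger_gap: 0.0282
```

step_arm --dp '[[0.002, 0, 0], [0, 0, 0]]' --twist '[[0, 0, 0], [0, 0, 0]]'

```text
t: 4.05
ee_pos: [0.5266, -0.3649, 0.0491]
orientation: [0.706, -0.039, 0.706, 0.038]
force: [0.6, 0.8, -0.1]
finger_gap: 0.0284
```

step_arm --dp '[[0.002, 0, 0], [0, 0, 0]]' --twist '[[0, 0, 0], [0, 0, 0]]'

```text
t: 4.25
ee_pos: [0.5272, -0.3654, 0.048]
orientation: [0.706, -0.039, 0.706, 0.037]
force: [0.0, -0.2, -0.6]
finger_gap: 0.0282
```

step_arm --dp '[[-0.003, 0, 0], [0, 0.004, 0], [0, 0.005, 0], [0, 0.005, 0], [0, 0.005, 0]]' --twist '[[0, 0, 0], [0, 0, 0], [0, 0, 0], [0, 0, 0], [0, 0, 0]]'

```text
t: 4.75
ee_pos: [0.5249, -0.3454, 0.0509]
orientation: [0.706, -0.039, 0.706, 0.037]
force: [0.2, -0.5, -0.2]
finger_gap: 0.0282
```

```bash
python3 g.py .5166 -.2732 .050 0.108
python3 - <<'E'
from h import *
p,d=get_image("scene");cv2.imwrite("pics/s4.png",cv2.resize(p[210:330,280:430],None,fx=5,fy=5,interpolation=cv2.INTER_CUBIC))
p,d=get_image("top");cv2.imwrite("pics/t4.png",cv2.resize(p[190:300,300:430],None,fx=5,fy=5,interpolation=cv2.INTER_CUBIC))
E
```

```text
t 4.75 p [ 0.5249 -0.3454  0.0509] F [ 0.2  -0.47 -0.19] gap 0.0282 q [-0.66  0.38  1.58 -0.    1.18 -0.77]
x [ 0.001 -0.003 -1.   ] y [-0.108  0.994 -0.003] z [0.994 0.108 0.001] zyaw 0.108
dp tool [ 0.0007  0.0727 -0.0005]
twist [-0.0002  0.0009  0.0028]
```

View pics/s4.png

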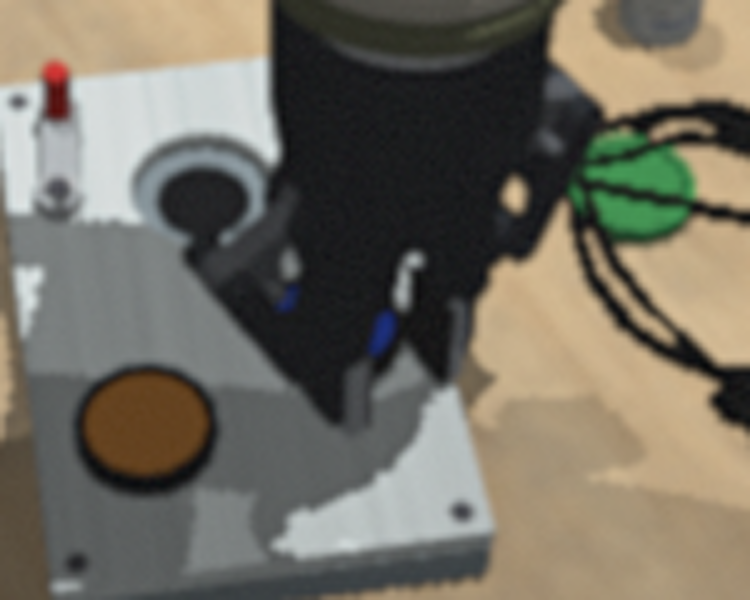

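View pics/t4.png

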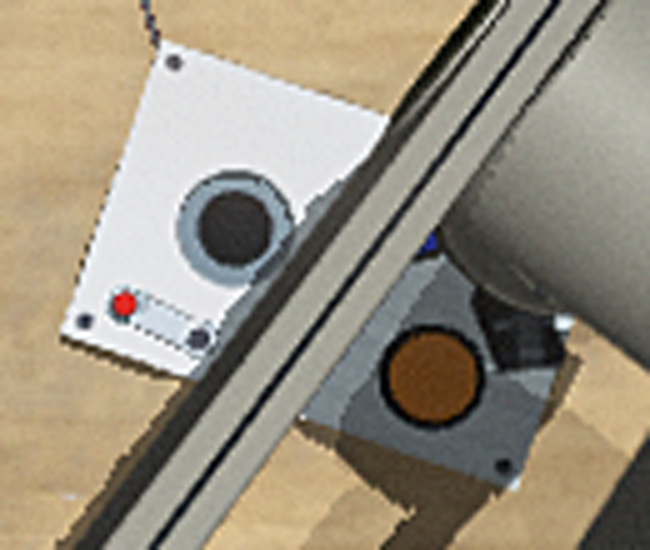

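Fingers sit astride blue's rear edge; blue glass shows between them at crop (380,330). Amber is untouched, so I'll continue pushing.

step_arm --dp '[[0, 0.005, 0], [0, 0.005, 0], [0, 0.005, 0], [0, 0.005, 0], [0, 0.005, 0]]' --twist '[[0, 0, 0.002], [0, 0, 0], [0, 0, 0], [0, 0, 0], [0, 0, 0]]'

```text
t: 5.35
ee_pos: [0.522, -0.3186, 0.0508]
orientation: [0.706, -0.038, 0.706, 0.038]
force: [0.3, -1.0, -0.5]
finger_gap: 0.0281
```

step_arm --dp '[[0, 0.005, 0], [0, 0.005, 0], [0, 0.005, 0], [0, 0.005, 0], [0, 0, 0]]' --twist '[[0, 0, 0], [0, 0, 0], [0, 0, 0], [0, 0, 0], [0, 0, 0]]'

```text
t: 5.85
ee_pos: [0.5195, -0.2959, 0.0508]
orientation: [0.706, -0.038, 0.706, 0.038]
force: [0.1, -0.0, 0.0]
finger_gap: 0.0283
```

```bash
python3 g.py .5166 -.2732 .050 0.108
python3 - <<'E'
from h import *
p,d=get_image("scene");cv2.imwrite("pics/s5.png",cv2.resize(p[210:330,280:430],None,fx=5,fy=5,interpolation=cv2.INTER_CUBIC))
p,d=get_image("top");cv2.imwrite("pics/t5.png",cv2.resize(p[190:300,300:430],None,fx=5,fy=5,interpolation=cv2.INTER_CUBIC))
E
```

```text
t 5.85 p [ 0.5195 -0.2959  0.0508] F [ 0.1  -0.03  0.01] gap 0.0283 q [-0.6   0.31  1.67  0.    1.16 -0.71]
x [ 0.001 -0.    -1.   ] y [-0.109  0.994 -0.   ] z [0.994 0.109 0.001] zyaw 0.109
dp tool [ 0.0007  0.0229 -0.0004]
twist [0.0008 0.0007 0.0001]
```

View pics/s5.png

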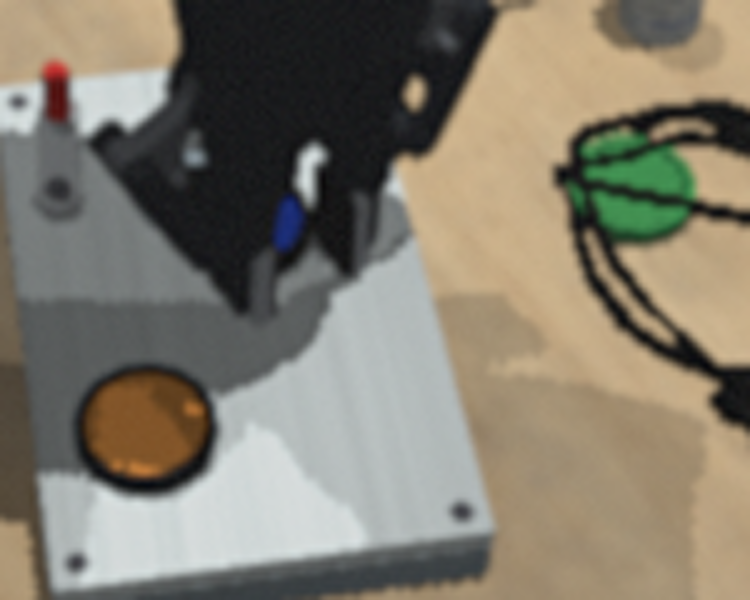

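View pics/t5.png

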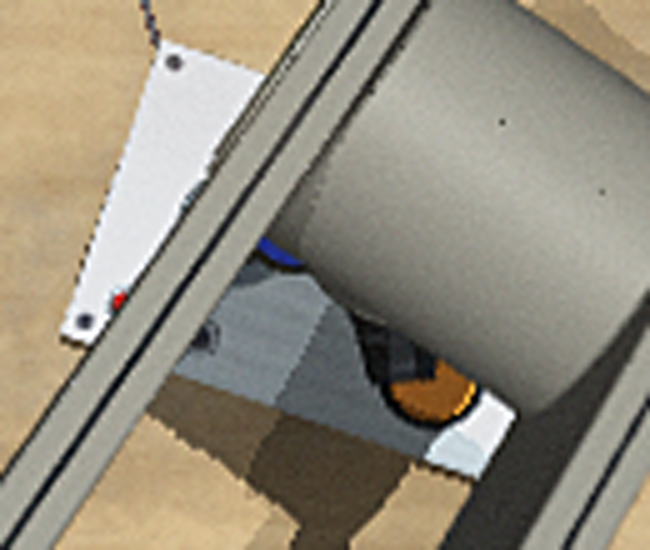

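step_arm --dp '[[0, 0.004, 0], [0, 0.004, 0], [0, 0.004, 0], [0, 0.003, 0], [0, 0, 0]]' --twist '[[0, 0, 0], [0, 0, 0], [0, 0, 0], [0, 0, 0], [0, 0, 0]]'

```text
t: 6.45
ee_pos: [0.5179, -0.281, 0.051]
orientation: [0.706, -0.038, 0.706, 0.038]
force: [1.1, -0.6, 0.8]
finger_gap: 0.0286
```

```bash
python3 g.py .5166 -.2732 .050 0.108
python3 - <<'E'
from h import *
p,d=get_image("scene");cv2.imwrite("pics/s6.png",cv2.resize(p[210:330,280:430],None,fx=5,fy=5,interpolation=cv2.INTER_CUBIC))
E
```

```text
t 6.45 p [ 0.5179 -0.281   0.051 ] F [ 1.07 -0.61  0.8 ] gap 0.0286 q [-0.58  0.29  1.7  -0.    1.16 -0.69]
x [ 0.001 -0.001 -1.   ] y [-0.108  0.994 -0.001] z [0.994 0.108 0.001] zyaw 0.108
dp tool [ 0.001   0.0079 -0.0005]
twist [-0.      0.0011  0.001 ]
```

View pics/s6.png

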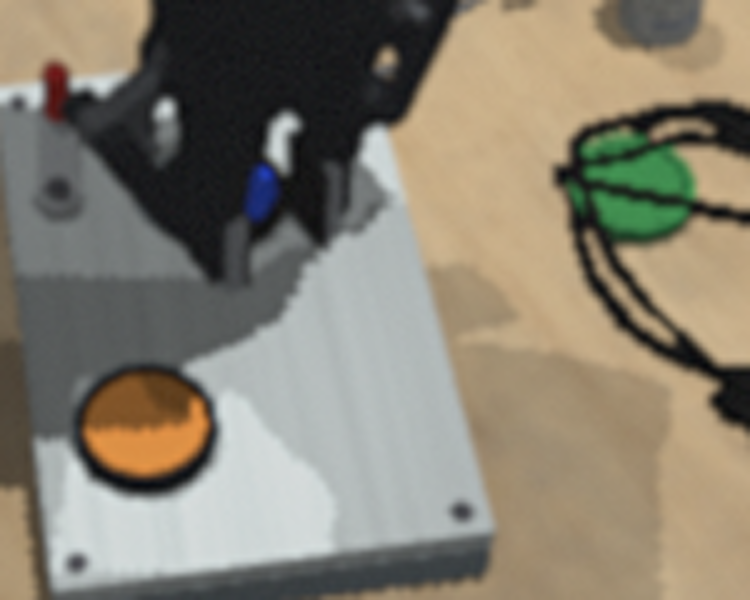

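step_arm --dp '[[0, 0.002, 0], [0, 0.002, 0], [0, 0, 0]]' --twist '[[0, 0, 0], [0, 0, 0], [0, 0, 0]]'

```text
t: 6.8
ee_pos: [0.5176, -0.2771, 0.0512]
orientation: [0.707, -0.038, 0.706, 0.038]
force: [-1.4, 0.3, -0.9]
finger_gap: 0.0282
```

step_arm --dp '[[0, 0.002, 0], [0, 0.001, 0], [0, 0, 0]]' --twist '[[0, 0, 0], [0, 0, 0], [0, 0, 0]]'

```text
t: 7.1
ee_pos: [0.517, -0.2737, 0.0509]
orientation: [0.706, -0.038, 0.706, 0.038]
force: [0.1, -0.2, 0.1]
finger_gap: 0.0282
```

```bash
python3 g.py .5166 -.2732 .050 0.108
python3 - <<'E'
from h import *
p,d=get_image("scene");cv2.imwrite("pics/s7.png",cv2.resize(p[210:330,280:430],None,fx=5,fy=5,interpolation=cv2.INTER_CUBIC))
E
```

```text
t 7.1 p [ 0.517  -0.2737  0.0509] F [ 0.09 -0.2   0.1 ] gap 0.0282 q [-0.57  0.28  1.71  0.    1.15 -0.68]
x [ 0.001 -0.001 -1.   ] y [-0.107  0.994 -0.001] z [0.994 0.107 0.001] zyaw 0.108
dp tool [ 0.0009  0.0005 -0.0004]
twist [-0.0003  0.0009  0.0007]
```

View pics/s7.png

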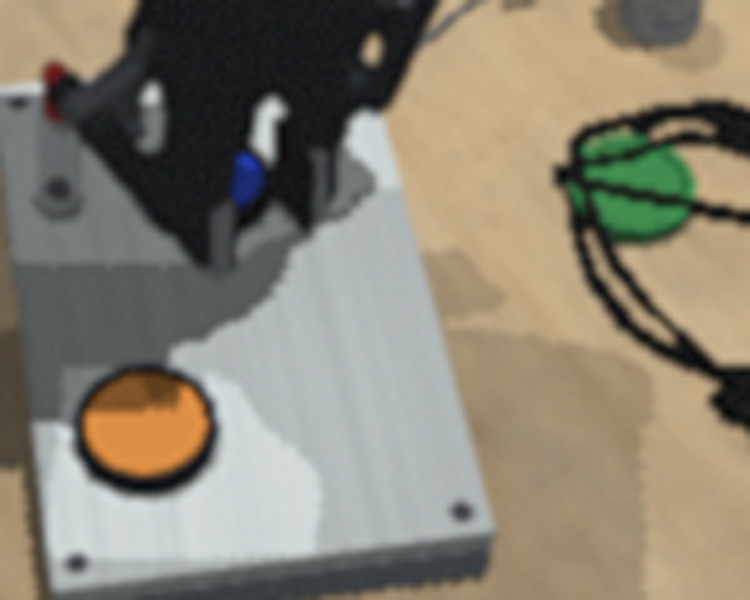

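step_arm --dp '[[0, 0.0015, 0], [0, 0, 0]]' --twist '[[0, 0, 0], [0, 0, 0]]'

```text
t: 7.35
ee_pos: [0.5168, -0.2721, 0.0508]
orientation: [0.706, -0.038, 0.706, 0.038]
force: [-0.5, 0.1, 0.6]
finger_gap: 0.0283
```

step_arm --dp '[[0, -0.01, 0], [0, -0.015, 0], [-0.02, -0.02, 0], [-0.03, -0.02, 0], [-0.03, -0.02, 0]]' --twist '[[0, 0, 0], [0, 0, 0], [0, 0, 0], [0, 0, 0], [0, 0, 0]]'

```text
t: 7.85
ee_pos: [0.5228, -0.3586, 0.1262]
orientation: [0.703, -0.036, 0.709, 0.041]
force: [0.4, 0.4, -0.5]
finger_gap: 0.0283
```

```bash
python3 g.py 
python3 - <<'E'
from h import *
p,d=get_image("scene");cv2.imwrite("pics/s8.png",cv2.resize(p[190:330,270:430],None,fx=4.5,fy=4.5,interpolation=cv2.INTER_CUBIC))
b=blob(p,*BL,(280,210,390,340));print(b,onz("scene",b[0],.026),onz("scene",b[0],.034))
E
```

```text
t 7.85 p [ 0.5228 -0.3586  0.1262] F [ 0.44  0.38 -0.46] gap 0.0283 q [-0.68  0.32  1.51 -0.    1.33 -0.79]
x [-0.009  0.006 -1.   ] y [-0.11   0.994  0.007] z [ 0.994  0.11  -0.008] zyaw 0.11
(array([320.83630952, 247.66071429]), array([310, 239,  24,  18, 336], dtype=int32)) [[ 0.51430415 -0.24738809  0.026     ]] [[ 0.51119132 -0.253579    0.034     ]]
```

View pics/s8.png

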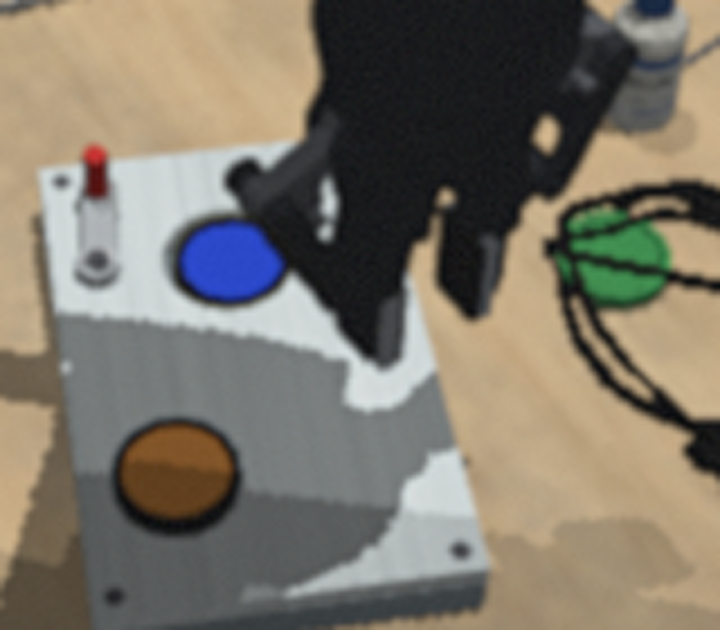

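The picture shows blue's face level in the recess (crop 230,262): no ring side wall is visible and there is a thin gap at the far side. I'll lift, close the jaws and turn for the clip push.

step_arm --dp '[[-0.02, 0, 0], [-0.01, 0, 0]]' --twist '[[-0.148, 0, 0], [-0.148, 0, 0]]' --jaw -1

```text
t: 8.1
ee_pos: [0.5251, -0.3686, 0.1654]
orientation: [0.692, -0.144, 0.693, 0.142]
force: [-0.3, -0.7, 0.9]
finger_gap: 0.0005
```

```bash
python3 g.py .4715 -.172 .13 0.408
```

```text
t 8.1 p [ 0.5251 -0.3686  0.1654] F [-0.28 -0.73  0.9 ] gap 0.0005 q [-0.69  0.29  1.47 -0.    1.38 -1.1 ]
x [ 0.    -0.003 -1.   ] y [-0.396  0.918 -0.003] z [ 0.918  0.396 -0.001] zyaw 0.408
dp tool [0.0347 0.2018 0.0287]
twist [-0.0005 -0.001   0.0032]
```

step_arm --dp '[[0, 0.04, 0.006], [0, 0.04, 0.006], [0, 0.04, 0.006], [0, 0.04, 0.006], [0.01, 0.04, 0.005]]' --twist '[[0, 0, 0], [0, 0, 0], [0, 0, 0], [0, 0, 0], [0, 0, 0]]'

```text
t: 8.6
ee_pos: [0.4738, -0.181, 0.1585]
orientation: [0.695, -0.147, 0.69, 0.137]
force: [0.6, 0.7, 0.8]
finger_gap: -0.0002
```

```bash
python3 g.py .4715 -.172 .065 0.408
python3 - <<'E'
from h import *
p,d=get_image("scene");cv2.imwrite("pics/s9.png",cv2.resize(p[170:330,240:430],None,fx=4,fy=4,interpolation=cv2.INTER_CUBIC))
b=blob(p,*BL,(280,210,390,340))
if b:
    print(b,onz("scene",b[0],.026),onz("scene",b[0],.034))
    u,v=b[0].astype(int)
    c=camera_info("scene");E=c["extrinsics"];o,_=ray("scene",[(0,0)])
    def pt(u,v):
        oo,r=ray("scene",[(u,v)]);r=r[0]/(E[:3,:3]@r[0])[2];return oo+r*d[v,u]
    for dx,dy in((0,0),(7,0),(-7,0),(0,5),(0,-5)):print("glass",pt(u+dx,v+dy).round(4))
    for q in((330,265),(320,300),(300,262),(345,300)):print("deck",pt(*q).round(4))
b=blob(p,*RD,(270,200,390,340));print("red",b,b and onz("scene",b[0],.05))
E
```

```text
t 8.6 p [ 0.4738 -0.181   0.1585] F [0.6  0.68 0.75] gap -0.0002 q [-0.46 -0.07  1.87 -0.01  1.33 -0.86]
x [ 0.01  -0.012 -1.   ] y [-0.393  0.919 -0.015] z [0.919 0.393 0.005] zyaw 0.404
dp tool [0.0934 0.0106 0.001 ]
twist [-0.0039  0.0047  0.0148]
(array([320.94674556, 247.58284024]), array([310, 239,  23,  18, 338], dtype=int32)) [[ 0.51454366 -0.24732091  0.026     ]] [[ 0.51142783 -0.25351266  0.034     ]]
glass [ 0.5136 -0.2457  0.0263]
glass [ 0.524  -0.2508  0.026 ]
glass [ 0.5037 -0.2395  0.0252]
glass [ 0.5095 -0.2537  0.0241]
glass [ 0.5195 -0.234   0.024 ]
deck [ 0.5111 -0.2861  0.0252]
deck [ 0.4632 -0.345   0.0353]
deck [ 0.4708 -0.2589  0.0257]
deck [ 0.4997 -0.3562  0.0256]
red (array([290.96153846, 226.46153846]), array([289, 223,   4,  10,  26], dtype=int32)) [[ 0.48191298 -0.20194839  0.05      ]]
```

View pics/s9.png

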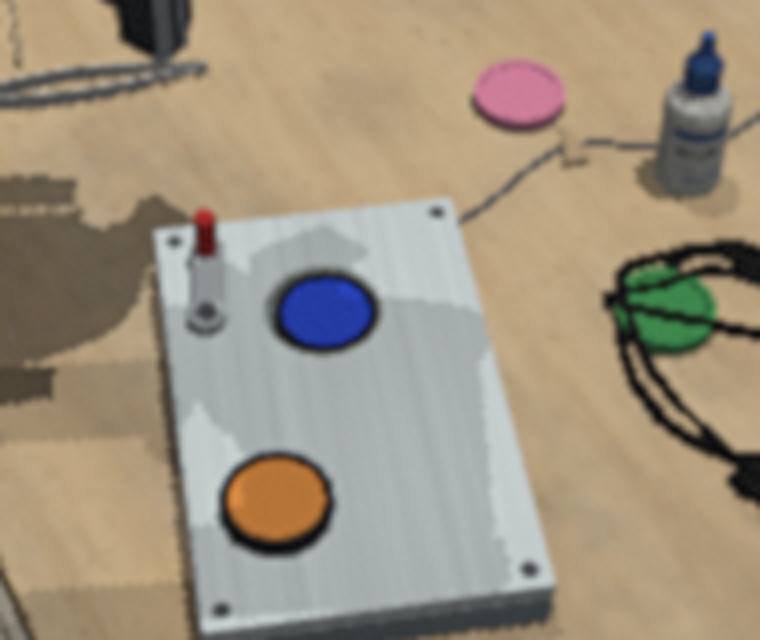

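Blue is flush: glass depth gives z≈0.025 and the deck ≈0.0255. The clip is still open with the post at crop (205,225), so I'll descend beside it.

step_arm --dp '[[0.03, 0.003, 0], [0.03, 0.004, 0], [0.025, 0.003, 0], [0.006, 0, 0], [0, 0, 0]]' --twist '[[-0.004, 0.005, 0.015], [0, 0, 0], [0, 0, 0], [0, 0, 0], [0, 0, 0]]'

```text
t: 9.15
ee_pos: [0.4678, -0.1679, 0.0626]
orientation: [0.691, -0.143, 0.693, 0.146]
force: [-0.6, 0.5, 0.2]
finger_gap: 0.0003
```

```bash
python3 g.py .4763 -.1833 .065 0.408
python3 - <<'E'
from h import *
p,d=get_image("scene");cv2.imwrite("pics/s10.png",cv2.resize(p[170:290,240:390],None,fx=5,fy=5,interpolation=cv2.INTER_CUBIC))
E
```

```text
t 9.15 p [ 0.4678 -0.1679  0.0626] F [-0.56  0.48  0.18] gap 0.0003 q [-0.45  0.04  1.95  0.    1.16 -0.86]
x [-0.003  0.004 -1.   ] y [-0.4    0.916  0.005] z [ 0.916  0.4   -0.002] zyaw 0.412
dp tool [-0.0025 -0.0175  0.0016]
twist [ 0.0039 -0.0016 -0.0047]
```

View pics/s10.png

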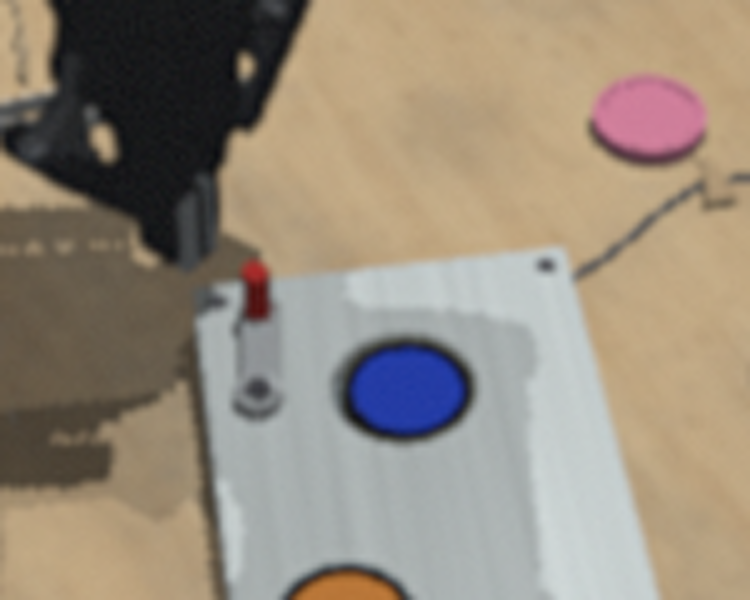

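```bash
python3 - <<'E'
import numpy as np
pv=np.array([.4681,-.230]);off=np.array([-.0064,.0147])
y=np.array([-.397,.918]);z=np.array([.918,.397])
prev=np.array([.4678,-.1679])
for a in [65.5,58,50,42,34,26,18,10,2,-6,-12,-18.7,-22]:
    t=np.deg2rad(a);c=pv+.034*np.array([np.cos(t),np.sin(t)])+off
    d=c-prev;print(a,c.round(4),"dy,dz",(d@y).round(4),(d@z).round(4));prev=c
E
```

```text
65.5 [ 0.4758 -0.1844] dy,dz -0.0183 0.0008
58 [ 0.4797 -0.1865] dy,dz -0.0035 0.0028
50 [ 0.4836 -0.1893] dy,dz -0.0041 0.0024
42 [ 0.487  -0.1925] dy,dz -0.0044 0.0018
34 [ 0.4899 -0.1963] dy,dz -0.0046 0.0012
26 [ 0.4923 -0.2004] dy,dz -0.0047 0.0005
18 [ 0.494  -0.2048] dy,dz -0.0047 -0.0001
10 [ 0.4952 -0.2094] dy,dz -0.0047 -0.0008
2 [ 0.4957 -0.2141] dy,dz -0.0045 -0.0014
-6 [ 0.4955 -0.2189] dy,dz -0.0043 -0.002
-12 [ 0.495  -0.2224] dy,dz -0.003 -0.0019
-18.7 [ 0.4939 -0.2262] dy,dz -0.0031 -0.0025
-22 [ 0.4932 -0.228 ] dy,dz -0.0014 -0.0014
```

step_arm --dp '[[-0.001, -0.009, 0.001], [0, -0.009, 0], [0, -0.0035, 0.003], [0, -0.004, 0.0025], [0, -0.0045, 0.002]]' --twist '[[0.004, 0, -0.004], [0, 0, 0], [0, 0, 0], [0, 0, 0], [0, 0, 0]]'

```text
t: 9.7
ee_pos: [0.4928, -0.1964, 0.0695]
orientation: [0.694, -0.144, 0.691, 0.141]
force: [-1.3, 0.6, 0.4]
finger_gap: 0.0003
```

```bash
python3 g.py .487 -.1925 .0635 0.408
python3 - <<'E'
from h import *
p,d=get_image("scene");cv2.imwrite("pics/s11.png",cv2.resize(p[170:290,240:390],None,fx=5,fy=5,interpolation=cv2.INTER_CUBIC))
E
```

```text
t 9.7 p [ 0.4928 -0.1964  0.0695] F [-1.32  0.62  0.41] gap 0.0003 q [-0.48  0.11  1.86  0.    1.16 -0.88]
x [ 0.006 -0.003 -1.   ] y [-0.395  0.919 -0.005] z [0.919 0.395 0.004] zyaw 0.406
dp tool [ 0.0059  0.0059 -0.0038]
twist [-0.0016  0.0044  0.0046]
```

View pics/s11.png

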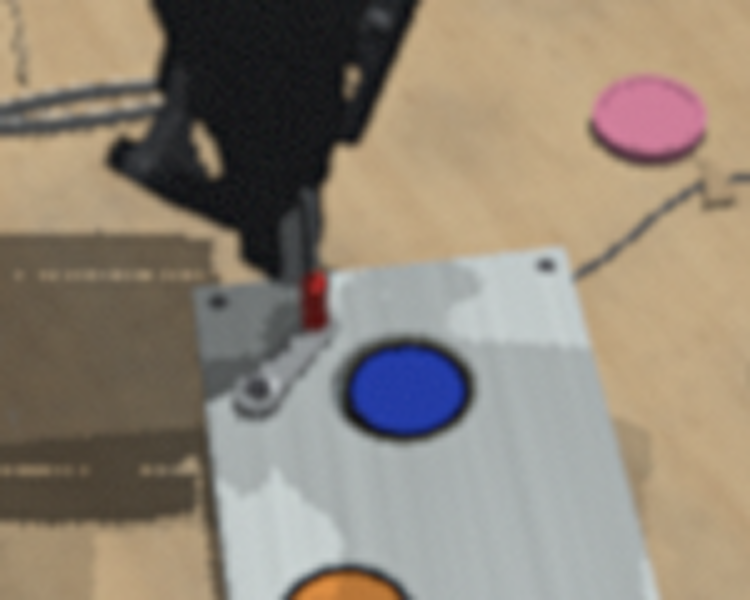

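The post has swung to crop (315,300) with the fingertips behind it. I'll continue and lower the tips slightly.

step_arm --dp '[[0.005, -0.004, -0.001], [0, -0.0045, -0.001], [0, -0.0045, -0.001], [0, -0.0045, -0.0015], [0, 0, 0]]' --twist '[[0, 0.002, 0.002], [0, 0, 0], [0, 0, 0], [0, 0, 0], [0, 0, 0]]'

```text
t: 10.25
ee_pos: [0.4968, -0.2169, 0.0646]
orientation: [0.694, -0.144, 0.691, 0.141]
force: [-0.2, -0.5, -0.3]
finger_gap: -0.0003
```

```bash
python3 g.py .4955 -.2189 .0645 0.408
python3 - <<'E'
from h import *
p,d=get_image("scene");cv2.imwrite("pics/s12.png",cv2.resize(p[170:290,240:390],None,fx=5,fy=5,interpolation=cv2.INTER_CUBIC))
E
```

```text
t 10.25 p [ 0.4968 -0.2169  0.0646] F [-0.16 -0.45 -0.33] gap -0.0003 q [-0.51  0.15  1.83 -0.    1.16 -0.91]
x [ 0.005 -0.003 -1.   ] y [-0.395  0.919 -0.004] z [0.919 0.395 0.003] zyaw 0.407
dp tool [ 0.0001 -0.0013 -0.002 ]
twist [-0.0015  0.0031  0.0042]
```

View pics/s12.png

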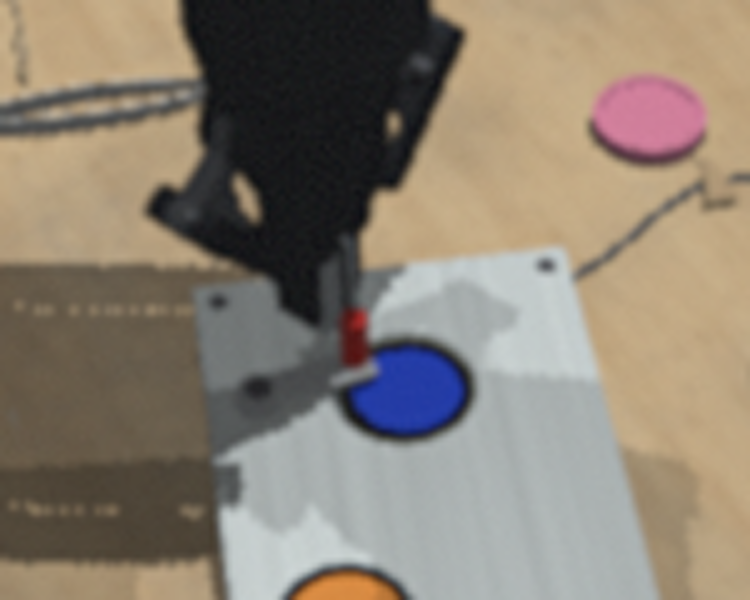

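step_arm --dp '[[0, -0.003, -0.0025], [0, -0.003, -0.0025], [0, -0.002, -0.0015], [0, 0, 0]]' --twist '[[0, 0.002, 0.003], [0, 0, 0], [0, 0, 0], [0, 0, 0]]'

```text
t: 10.7
ee_pos: [0.4938, -0.2257, 0.0645]
orientation: [0.693, -0.142, 0.692, 0.144]
force: [0.7, 2.4, 1.3]
finger_gap: -0.0
```

step_arm --dp '[[0, -0.0015, -0.001], [0, 0, 0]]' --twist '[[0, 0, 0], [0, 0, 0]]'

```text
t: 10.9
ee_pos: [0.4938, -0.2257, 0.0645]
orientation: [0.694, -0.141, 0.691, 0.145]
force: [0.2, 2.9, 1.0]
finger_gap: 0.0001
```

```bash
python3 g.py .4932 -.2280 .0645 0.408
python3 - <<'E'
from h import *
p,d=get_image("scene");cv2.imwrite("pics/s13.png",cv2.resize(p[170:290,240:390],None,fx=5,fy=5,interpolation=cv2.INTER_CUBIC))
E
```

```text
t 10.9 p [ 0.4938 -0.2257  0.0645] F [0.24 2.93 1.01] gap 0.0001 q [-0.53  0.15  1.82  0.01  1.17 -0.94]
x [ 0.002  0.006 -1.   ] y [-0.396  0.918  0.005] z [0.918 0.396 0.004] zyaw 0.407
dp tool [ 0.     -0.0018 -0.0015]
twist [-0.0009  0.0042 -0.0048]
```

View pics/s13.png

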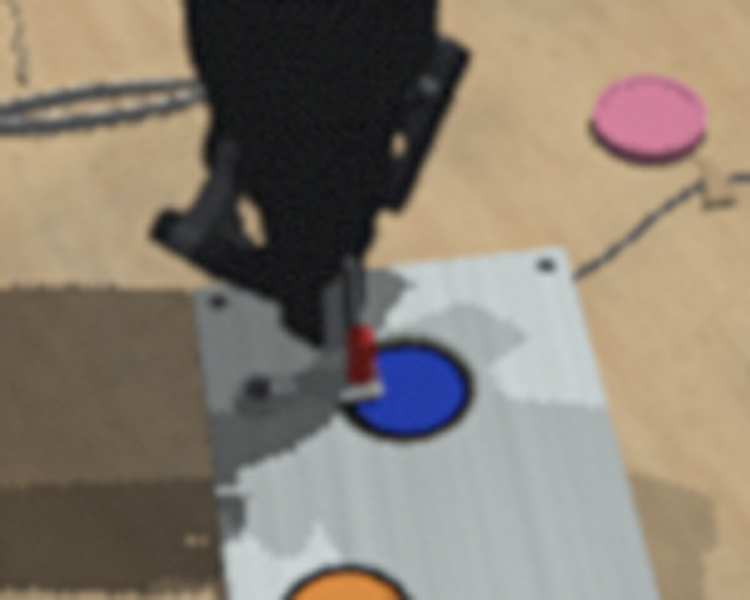

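Position stalls with about 3 N at the predicted stop. I'll give one small extra push, then retreat and check.

step_arm --dp '[[0, -0.003, -0.001], [0, 0, 0]]' --twist '[[0, 0, 0], [0, 0, 0]]'

```text
t: 11.15
ee_pos: [0.4938, -0.2259, 0.0643]
orientation: [0.693, -0.139, 0.691, 0.147]
force: [-1.6, 3.7, 1.7]
finger_gap: 0.0001
```

step_arm --dp '[[0, 0.01, 0], [0, 0.015, 0], [-0.03, 0.02, -0.01], [-0.04, 0.02, -0.02], [-0.04, 0, -0.02]]' --twist '[[0, 0, 0], [0, 0, 0], [0, 0, 0], [0, 0, 0], [0, 0, 0]]'

```text
t: 11.65
ee_pos: [0.4157, -0.1834, 0.1699]
orientation: [0.689, -0.137, 0.696, 0.149]
force: [0.9, -1.2, 0.0]
finger_gap: -0.0
```

step_arm --dp '[[0, 0.03, -0.03], [0, 0.03, -0.03], [0, 0.03, -0.03], [0, 0, 0]]' --twist '[[0, 0, 0], [0, 0, 0], [0, 0, 0], [0, 0, 0]]'

```text
t: 12.05
ee_pos: [0.295, -0.1383, 0.1783]
orientation: [0.693, -0.143, 0.692, 0.143]
force: [0.8, -0.3, 1.3]
finger_gap: -0.0003
```

```bash
python3 g.py
python3 - <<'E'
from h import *
for n,roi,c0 in(("scene",(270,205,390,340),(170,290,240,390)),("top",(300,190,430,300),(190,300,300,430))):
    p,d=get_image(n);a,b_,c,e=c0;cv2.imwrite(f"pics/{n}14.png",cv2.resize(p[a:b_,c:e],None,fx=5,fy=5,interpolation=cv2.INTER_CUBIC))
    for nm,cc,z in(("blue",BL,.026),("amber",AM,.034),("red",RD,.052 if n=="top" else .046)):
        b=blob(p,*cc,roi);print(n,nm,b and (b[0].round(1),b[1][4],onz(n,b[0],z).round(4)))
        if b and nm=="red":
            w=onz(n,b[0],z)[0]-[.4681,-.23,z];print("clip angle",1.245-np.arctan2(w[1],w[0]),np.hypot(*w[:2]))
E
```

```text
t 12.05 p [ 0.295  -0.1383  0.1783] F [ 0.76 -0.32  1.34] gap -0.0003 q [-0.6  -0.67  2.28  0.    1.52 -1.  ]
x [ 0.001  0.001 -1.   ] y [-0.396  0.918  0.   ] z [0.918 0.396 0.002] zyaw 0.407
scene blue (array([322.3, 247.8]), np.int32(293), array([[ 0.5163, -0.2488,  0.026 ]]))
scene amber (array([308.7, 294.3]), np.int32(415), array([[ 0.4532, -0.3272,  0.034 ]]))
scene red (array([312.1, 239.7]), np.int32(26), array([[ 0.5016, -0.2412,  0.046 ]]))
clip angle 1.5675620582850354 0.035276070240219344
top blue (array([347.8, 234.4]), np.int32(217), array([[ 0.5154, -0.2467,  0.026 ]]))
top amber (array([386.1, 264.9]), np.int32(241), array([[ 0.4529, -0.3257,  0.034 ]]))
top red (array([345. , 241.5]), np.int32(16), array([[ 0.5004, -0.2398,  0.052 ]]))
clip angle 1.5404548863863998 0.033766157278056284
```

View pics/scene14.png

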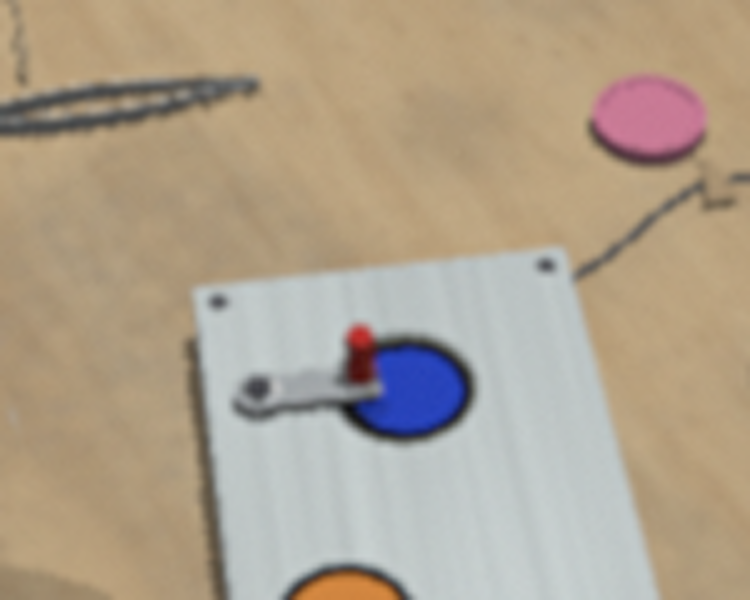

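View pics/top14.png

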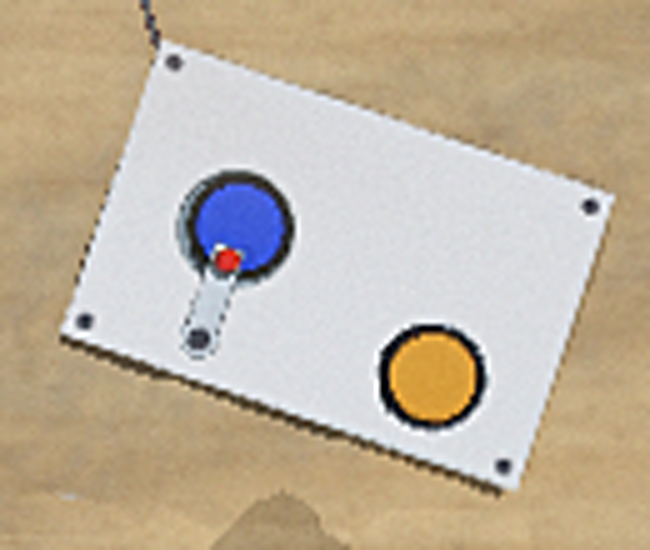

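The clip lies over the flush blue disc (top crop (228,260) over (240,225)), the amber filter is unmoved, and the arm is clear. Handing in.

```bash
python3 -c "
from rig import *
print(job_done())"
```

```text
the job is handed in; nothing more can be done
None
```

The blue filter is in the recess, flat and flush, with the clip closed over it. I handed the job in at about 12 s, and no verdict came back. I pushed the disc across the deck with the two part-open fingertips until it dropped in. Then I pushed the red post round with the closed fingertips until it stalled at its stop with about 3–4 N on the wrist.

**Last checks:**
- **Filter height:** before the clip closed, depth readings put the glass at about 25 mm above the desk (24–26 mm) and the deck at about 25.5 mm. One of the four deck readings disagreed, at 35 mm; it probably fell on the amber disc. I did not repeat the depth check after closing the clip.
- **Filter position:** the visible blue area was centred about 2 mm (top view) and 4 mm (scene view) from the recess centre. Both figures are biased because the clip covers part of the disc. The pictures show it inside the recess, touching one side.
- **Clip angle:** 1.54 rad from the top view and 1.57 rad from the scene view.
- **Other items:** the amber filter measured within 0.2 mm of where it lay. The forceps look undisturbed in the last pictures I took of them. The bottle was out of the final crops and was last seen upright before the clip push, which stayed well away from it. I did not measure either one.

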